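# Set the round kitchen timer to a quarter of an hour

### The job

Set the round kitchen timer to 15 minutes: press down on its black knob and, still pressing so that the light timer does not spin round on the smooth steel, turn the knob clockwise until the pointer is at the 15-minute mark, then let go. The round timer must stay standing in its place and facing as it does now; do not touch the square timer.

Things in the scene. Friction and masses are not known exactly. Their poses are not given: they have to be found in the camera images.
- round_knob_grip (a point): Middle of the round timer's black bar knob, on its axis, 68 mm above the table. Bar 46 mm long (x), 14 thick (y), 34 tall (17 above and below this point), on a round skirt 72 across, 6 thick, that turns with it; z up. Pointer: white line on the -x half of bar top and skirt. Sprung: pressed, bar and skirt sink together up to 8 mm (1 N to start, 17 N at the bottom) and rise when let go.
- zero_mark (a point): The round timer's zero mark, two broad black bars side by side on its white dial, 44.5 mm from the axis, 35 mm up. Case frame: -x from the axis out through the zero mark (roughly to the robot), +y to the 15-minute mark, z up. Case: aluminium puck 110 mm across, 35 high, loose, 0.3 kg. Marks run clockwise from above every 5 minutes; those at 15, 30 and 45 are single broad bars.
- round_knob (a joint): Angle of the round timer's knob in its case, rad: 0 with the pointer at the zero mark, growing clockwise seen from above, 1.571 at the 15-minute mark, stop at 5.5. Starts at 0.2 to 0.55. Stiff (0.15 N m), stays where left. Unpressed, the case turns along with it; pressing with 10 to 15 N (knob sunk 5 to 7 mm) holds the case still.
- square_timer: The other timer, to be left alone: square aluminium case 108 by 108 mm, 35 mm high, with the same dial face and the same black bar knob (85 mm high in all), standing loose. Origin at the centre of its underside, z up.

How it is judged:
By the outcome, as a careful person would: the job done as asked, in the order asked, and still so for the second after the job is handed in, with the robot touching nothing.
It also fails if it takes over 38 s, if anything falls off the work surface, if the arm or the gripper's body presses on something with over 40 N, if the wrist force passes 120 N, or if a joint passes its speed limit or range.

### The arm

A 6-joint arm with a two-finger parallel gripper is mounted at the origin on the work surface. World frame = base frame: x ahead of the robot, y to its left, z up, the work surface at z = 0. Lengths are in mm, angles in rad, forces in N, time in s.
With the tool pointing down it reaches from about 275 to 1000 mm from the base axis. Payload 8.4 kg.
Tool frame: the origin (TCP) lies at the very end of the fingers, on their centre line; the grasp point (between the pads) lies 19 mm behind it; z points along the fingers, x is the direction in which the jaws open and shut, and the axes are right-handed (so a half turn about z gives the same grasp; the last joint's range is limited). The gripper opens to 85 mm and grips with 20 to 120 N. Pads are 22 mm wide; open, the fingers measure 114 mm over their backs; the gripper's body (76 mm by 85 mm) begins 54 mm behind the grasp point. The pads swing forward as they close: fully open they stand 13 mm farther back than shut.
Start: joints at [-1.346, 0.353, 1.633, -0, 1.155, -0.002], TCP at [140.536, -608.997, 231.281] pointing down, gripper open.
Joint ranges: [-2.63, 2.63], [-0.92, 2.1], [0.06, 2.66], [-1.3, 4.44], [0, 2.69], [-3.02, 3.02]. Speed limits (rad/s): [2.22, 2.22, 2.79, 3.14, 3.14, 3.14].

### API

Orientations are given as [roll, pitch, yaw] about the fixed x, y, z axes, in that order (R = Rz(yaw) Ry(pitch) Rx(roll)).
In Python, from rig import r gives the robot as it stands. The module is installed in compiled form; this text tells all that it offers.
- The arm moves only by the tool apply_moves, never from a script. Its argument "targets" is a list that holds one entry, the list of rows, each a list of 7 numbers: the gripper's target within -1 to 1 (fully open at 1, half-way at 0, shut at -1), then the shift along the tool's x, y, z in cm, then the turn, a rotation vector about the tool's x, y, z in degrees. A call has 1 to 8 rows; each row is the pose to reach, as a shift and turn from the pose measured when the call began, along the tool's axes at that moment; what a row does not reach only later rows make up. A row lasts 1/10 s, in which the tool goes at most 50 mm and 8.59 degrees, less where a joint would pass 70% of its speed; a pose out of reach is approached as far as the arm can. A call with a gripper value outside its range is refused whole. The fingers move at their own pace and stop on an object; "newtons" is the grip in N (left out, the last holds). Time passes only in rows, so rows that repeat a pose let the fingers close. It gives the time, the measured TCP pose, the force and the opening at its end, in the units of the state.
- r.sense(): the state, without advancing time (a new reading comes with each control period).
- r.grab_frame(name): name is "side" or "top"; returns a dict with "pixels" (400x640x3 uint8, red, green, blue), "fov_y" (degrees; the focal length in pixels is half the picture's height over the tangent of half this angle, whatever the lens; pixels are square), "cx", "cy" (the principal point, pixels), "R" (3x3) and "t" (3): a world point X has camera coordinates R X + t. Camera axes: x right, y down, z forward; pixel columns grow to the right and rows downward; lengths in mm; the calibration is good to about 2 mm. A picture is of the moment at which its call begins. There is no depth.
- r.sign_off(): hands the job in, once; it reports no verdict.
The state is a dict: "clock": time; "qpos": joint angles; "qvel": joint speeds; "joint_efforts": joint torques, N m; "eef_pos": TCP position; "tcp_rot": TCP orientation; "contact_force": force on the tool from outside, world axes, zero at the start; "wrist_torque": the same for the moment, N m; "opening": opening from 0.0 (shut) to 1.0 (fully open).
Only numpy, scipy, OpenCV 4.12 (cv2) and the standard library are available. Lean on these libraries where they do the work, as an engineer would, in place of code of your own. Each camera call takes 0.05 s, during which the arm holds its last target. There are 200 camera calls.

## Working session

There is one attempt and no reset: what is moved stays moved. The work goes in short steps, Python scripts to look and compute and a tool call to move; the robot and the scene stay as the last step left them, time stands still between calls to the robot, and variables do not carry over. Pictures are saved under pics/ and viewed, about 8 in all and at most 12, crops included, and the job is handed in when it is done.

Besides the shell and the picture viewer there is one more tool, called in YAML: its name, and indented under it one key for each argument. apply_moves: Moves the arm, as the interface text tells. Its arguments: {"type":"object","properties":{"targets":{"type":"array"},"newtons":{"type":"number"}},"required":["targets"]}

```bash
mkdir -p pics; python3 - <<'E'
from rig import r
import cv2,numpy as np
s=r.sense();print(s)
for n in("side","top"):
    f=r.grab_frame(n);cv2.imwrite(f"pics/{n}0.png",f["pixels"][:,:,::-1]);np.savez(n+"0.npz",**f)
    print(n,f["fov_y"],f["cx"],f["cy"],f["R"],f["t"])
E
```

```text
{'clock': 0.0, 'qpos': array([-1.34637329e+00,  3.53661866e-01,  1.63414355e+00, -8.09877020e-07,
        1.15520262e+00, -2.39011309e-03]), 'qvel': array([ 1.33848908e-03,  4.28110406e-05, -6.42227130e-04,  1.34115510e-03,
       -2.00605851e-03,  2.77632694e-03]), 'joint_efforts': array([ 1.99663100e-04, -6.05260706e+01, -3.42070019e+01,  1.03493844e-04,
        9.26958688e-03, -4.66259394e-06]), 'eef_pos': array([ 140.44405958, -608.51970896,  230.54909039]), 'tcp_rot': array([-3.14159001e+00,  1.41537874e-03, -1.34398285e+00]), 'contact_force': array([ 0.50794399, -0.2571714 ,  0.1277862 ]), 'wrist_torque': array([-0.00143793,  0.02275565, -0.00914624]), 'opening': 0.9987495142081899}
side 54.69124508995016 323.71974491867707 191.84227864889334 [[-0.8426416  -0.53822393 -0.01643601]
 [-0.36990463  0.60076335 -0.70869878]
 [ 0.39131279 -0.59109931 -0.70531972]] [449.04400406 231.29792979 484.39398015]
top 51.495164460304935 318.2083293592882 200.0201285860543 [[ 0.01810347 -0.99983496  0.00151953]
 [-0.98748346 -0.01811795 -0.15667852]
 [ 0.15668019  0.00133592 -0.98764849]] [-12.16269879 528.12668478 653.61278149]
```

View pics/top0.png

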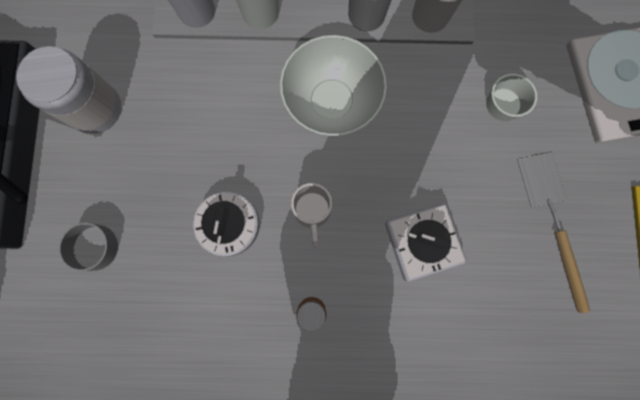

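View pics/side0.png

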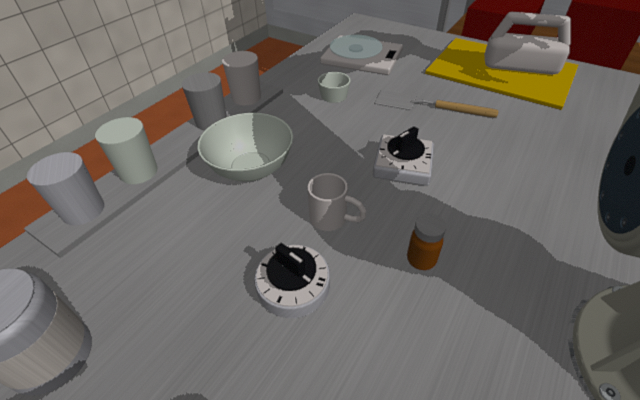

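The top view shows the round timer at about (225,224) and the square one at (428,241). The side view has the round one at about (293,275). Next I enlarge the round timer in both views.

```bash
python3 - <<'E'
import cv2,numpy as np
a=cv2.imread("pics/top0.png")[184:264,185:265];b=cv2.imread("pics/side0.png")[235:320,250:335]
z=lambda i:cv2.resize(i,(400,400),interpolation=cv2.INTER_CUBIC)
cv2.imwrite("pics/c0.png",np.clip(np.hstack([z(a),z(b)]).astype(float)*1.3,0,255).astype(np.uint8))
E
```

```text
(no output)
```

View pics/c0.png

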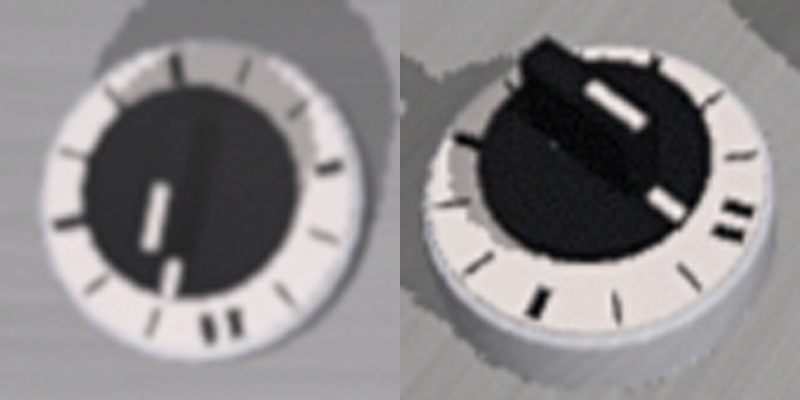

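The crop shows the zero mark (double bar) at top (229,249) and side (321,282). The 15 mark is at top (199,228) and the pointer at top (219,240). Now a joint fit.

```bash
cat > h.py <<'E'
import numpy as np
from scipy.optimize import least_squares
def proj(f,X):
    X=np.atleast_2d(X);c=X@f["R"].T+f["t"];k=200/np.tan(np.radians(f["fov_y"]/2))
    return np.c_[f["cx"]+k*c[:,0]/c[:,2],f["cy"]+k*c[:,1]/c[:,2]]
def rd(a):return np.array([np.cos(a),np.sin(a),0])
E
python3 - <<'E'
from h import *
T=np.load("top0.npz");S=np.load("side0.npz")
t=np.array([[229.2,249.4],[199,228.4],[220.2,197.6],[251,217.4],[219.4,240],[217.4,221],[215,234]])
s=np.array([[321.2,281.7],[279.7,299.4],[264.2,264.7],[304.2,247.7],[306.7,278.3],[290.4,254.1],[301.6,260.9]])
def pts(p):
    c=np.array([p[0],p[1],0]);z=np.array([0,0,1])
    M=[c+44.5*rd(p[2]-i*np.pi/2)+35*z for i in range(4)]   # p2: world dir of zero mark; clockwise = decreasing
    d=rd(p[2]-p[3])
    return np.array(M+[c+p[4]*d+51*z,c+p[5]*d+85*z,c+p[6]*d+85*z])
for nm,w in(("both",(1,1)),("top",(1,0)),("side",(0,1))):
    f=lambda p:np.r_[w[0]*(proj(T,pts(p))-t).ravel(),w[1]*(proj(S,pts(p))-s).ravel()]
    q=least_squares(f,[530,150,np.pi,.4,30,4,20])
    print(nm,q.x.round(3));print(q.fun.reshape(-1,2).round(1).tolist())
E
```

```text
both [4.88087e+02 1.53134e+02 3.36900e+00 3.66000e-01 2.96160e+01 2.40100e+00
 2.23460e+01]
[[0.4, -0.7], [-0.2, -0.3], [0.2, -0.6], [0.1, -0.3], [-0.0, -0.5], [0.2, -0.2], [0.1, -0.5], [0.2, 0.3], [0.2, 0.1], [0.5, 0.2], [-0.4, 2.0], [0.4, 0.2], [0.7, -0.5], [0.3, 0.5]]
top [4.87314e+02 1.53381e+02 3.36800e+00 3.56000e-01 2.96210e+01 1.93900e+00
 2.23890e+01]
[[0.2, -0.2], [-0.4, 0.1], [0.1, -0.2], [-0.1, 0.2], [-0.1, -0.0], [0.1, 0.0], [0.1, 0.0], [0.0, 0.0], [0.0, 0.0], [0.0, 0.0], [-0.0, 0.0], [0.0, 0.0], [0.0, -0.0], [0.0, 0.0]]
side [4.88818e+02 1.52786e+02 3.37000e+00 3.75000e-01 2.97000e+01 2.80600e+00
 2.23370e+01]
[[0.0, -0.0], [0.0, -0.0], [0.0, -0.0], [0.0, -0.0], [0.0, -0.0], [0.0, -0.0], [0.0, -0.0], [-0.1, -0.2], [-0.0, -0.3], [0.2, -0.1], [-0.7, 1.6], [0.0, -0.1], [0.6, -0.8], [-0.1, 0.2]]
```

apply_moves:
  targets:
    - [[1,-66.4,-51,5,0,0,-159],[1,-66.4,-51,5,0,0,-159],[1,-66.4,-51,5,0,0,-159],[1,-66.4,-51,5,0,0,-159],[1,-66.4,-51,5,0,0,-159],[1,-66.4,-51,5,0,0,-159],[1,-66.4,-51,5,0,0,-159],[1,-66.4,-51,5,0,0,-159]]
  newtons: 60

```text
clock: 0.9
eef_pos: [306.4, -243.8, 207.4]
tcp_rot: [-3.141, -0.001, -0.138]
contact_force: [1.0, -0.9, -0.7]
opening: 1.002
```

```bash
cat >> h.py <<'E'
from scipy.spatial.transform import Rotation as Ro
def go(s,pos,yaw):
    A=Ro.from_euler("xyz",s["tcp_rot"]);B=Ro.from_euler("xyz",[np.pi,0,yaw])
    print("shift cm",(A.inv().apply(np.array(pos)-s["eef_pos"])/10).round(2),"turn",np.degrees((A.inv()*B).as_rotvec()).round(1),"yaw",s["tcp_rot"][2].round(3),"F",s["contact_force"].round(1),"pos",s["eef_pos"].round(1),"op",round(s["opening"],2),s["clock"])
E
python3 -c "
from h import *;from rig import r
go(r.sense(),[488,153,130],1.432)"
```

```text
shift cm [ 12.5  -41.81   7.77] turn [ -0.   -0.1 -90. ] yaw -0.138 F [ 1.  -0.9 -0.7] pos [ 306.4 -243.8  207.4] op 1.0 0.9
```

apply_moves:
  targets:
    - [[1,12.5,-41.8,5,0,0,-90],[1,12.5,-41.8,5,0,0,-90],[1,12.5,-41.8,5,0,0,-90],[1,12.5,-41.8,5,0,0,-90],[1,12.5,-41.8,5,0,0,-90],[1,12.5,-41.8,5,0,0,-90],[1,12.5,-41.8,5,0,0,-90],[1,12.5,-41.8,5,0,0,-90]]

```text
clock: 1.7
eef_pos: [471.3, 118.2, 162.0]
tcp_rot: [3.141, -0.001, 1.063]
contact_force: [1.4, -1.1, 0.7]
opening: 0.999
```

```bash
python3 -c "
from h import *;from rig import r
go(r.sense(),[488,153,110],1.432)"
```

```text
shift cm [ 3.85 -0.24  5.2 ] turn [  0.   -0.  -21.2] yaw 1.063 F [ 1.4 -1.1  0.7] pos [471.3 118.2 162. ] op 1.0 1.7
```

apply_moves:
  targets:
    - [[1,3.85,-0.25,0,0,0,-21.2],[1,3.85,-0.25,2,0,0,-21.2],[1,3.85,-0.25,5,0,0,-21.2],[1,3.85,-0.25,5.2,0,0,-21.2],[1,3.85,-0.25,5.2,0,0,-21.2],[1,3.85,-0.25,5.2,0,0,-21.2],[1,3.85,-0.25,5.2,0,0,-21.2],[1,3.85,-0.25,5.2,0,0,-21.2]]

```text
clock: 2.5
eef_pos: [488.6, 153.0, 111.1]
tcp_rot: [3.139, -0.001, 1.432]
contact_force: [-0.9, -0.4, 0.1]
opening: 0.999
```

```bash
python3 - <<'E'
from h import *;from rig import r
import cv2
f=r.grab_frame("top");g=r.grab_frame("side")
a=f["pixels"][174:274,165:285,::-1];b=g["pixels"][190:320,215:370,::-1]
z=lambda i:cv2.resize(i,(400,333),interpolation=cv2.INTER_CUBIC)
cv2.imwrite("pics/c1.png",np.hstack([z(a),z(b)]))
go(r.sense(),[488,153,53],1.432)
E
```

```text
shift cm [-0.01 -0.04  5.77] turn [ 0.1 -0.1  0. ] yaw 1.432 F [ 0.2 -0.2 -0.1] pos [488.3 153.  110.7] op 1.0 2.6
```

View pics/c1.png

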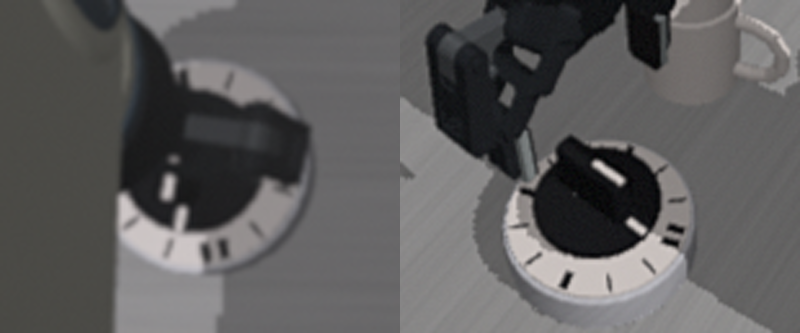

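The jaws straddle the bar and are centred on it, and the fingers clear the mug. I go down and close.

apply_moves:
  targets:
    - [[0.2,0,-0.03,2,0,0,0],[0,0,-0.03,4,0,0,0],[-0.2,0,-0.03,5.5,0,0,0],[-0.3,0,-0.03,5.5,0,0,0],[-0.4,0,-0.03,5.5,0,0,0],[-0.5,0,-0.03,5.5,0,0,0],[-0.55,0,-0.03,5.5,0,0,0],[-0.6,0,-0.03,5.5,0,0,0]]
  newtons: 50

```text
clock: 3.4
eef_pos: [488.5, 153.2, 56.4]
tcp_rot: [3.139, -0.001, 1.432]
contact_force: [-1.3, -0.3, -0.7]
opening: 0.197
```

apply_moves:
  targets:
    - [[-0.64,0,0,0,0,0,0],[-0.68,0,0,0,0,0,0],[-0.72,0,0,0,0,0,0],[-0.8,0,0,0,0,0,0],[-1,0,0,0,0,0,0],[-1,0,0,0,0,0,0],[-1,0,0,0,0,0,0],[-1,0,0,0,0,0,0]]

```text
clock: 4.2
eef_pos: [488.7, 153.3, 56.4]
tcp_rot: [3.139, -0.002, 1.432]
contact_force: [0.9, -0.1, 1.9]
opening: 0.153
```

apply_moves:
  targets:
    - [[-1,0,0,0.2,0,0,0],[-1,0,0,0.4,0,0,0],[-1,0,0,0.6,0,0,0],[-1,0,0,0.6,0,0,0],[-1,0,0,0.6,0,0,0]]

```text
clock: 4.7
eef_pos: [488.9, 153.3, 50.9]
tcp_rot: [3.138, -0.002, 1.432]
contact_force: [-1.7, -0.7, 11.6]
opening: 0.152
```

```bash
python3 -c "
from h import *;from rig import r
s=r.sense();go(s,[488,153,50],1.432);print(s['wrist_torque'])"
```

```text
shift cm [-0.04 -0.09  0.09] turn [ 0.2 -0.1 -0. ] yaw 1.432 F [-1.7 -0.7 11.6] pos [488.9 153.3  50.9] op 0.15 4.7
[-0.14432125  0.32915361 -0.01503699]
```

apply_moves:
  targets:
    - [[-1,0,0,0.08,0,0,3],[-1,0,0,0.08,0,0,8],[-1,0,0,0.08,0,0,13],[-1,0,0,0.08,0,0,18],[-1,0,0,0.08,0,0,23],[-1,0,0,0.08,0,0,28],[-1,0,0,0.08,0,0,32],[-1,0,0,0.08,0,0,35]]

```text
clock: 5.5
eef_pos: [488.8, 153.1, 50.6]
tcp_rot: [3.14, -0.003, 0.819]
contact_force: [-2.0, -2.3, 12.2]
opening: 0.152
```

```bash
python3 - <<'E'
from h import *;from rig import r
import cv2
f=r.grab_frame("top");g=r.grab_frame("side")
np.savez("top2.npz",**f);np.savez("side2.npz",**g)
a=f["pixels"][184:264,185:265,::-1];b=g["pixels"][235:320,250:335,::-1]
z=lambda i:cv2.resize(i,(400,400),interpolation=cv2.INTER_CUBIC)
cv2.imwrite("pics/c2.png",np.clip(np.hstack([z(a),z(b)])*1.3,0,255).astype(np.uint8))
s=r.sense();go(s,[488.9,153.3,50],.227);print(s['wrist_torque'])
E
```

```text
shift cm [ 0.02 -0.    0.06] turn [ 0.  -0.2 34. ] yaw 0.82 F [-1.8 -0.7 12.6] pos [488.8 153.1  50.6] op 0.15 5.6
[-0.38119133  0.38460584  0.03049099]
```

View pics/c2.png

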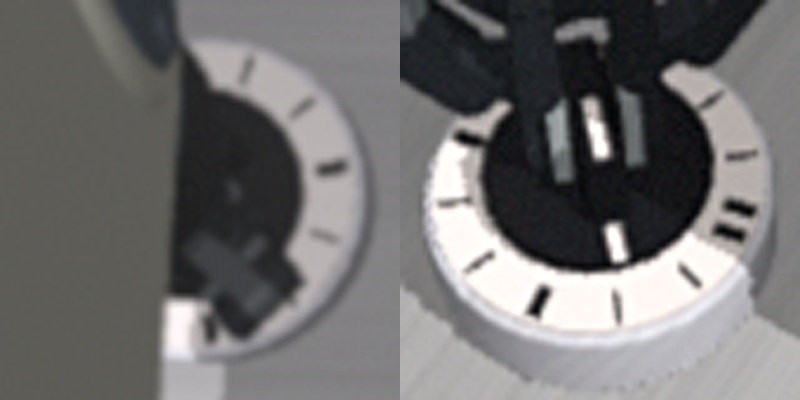

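The case hasn't moved: its zero mark is at crop (735,221) and its 15 mark at (540,303), as before. The pointer has turned to just short of the 10-minute mark. I continue by 34°.

apply_moves:
  targets:
    - [[-1,0,0,0.06,0,0,3],[-1,0,0,0.06,0,0,8],[-1,0,0,0.06,0,0,13],[-1,0,0,0.06,0,0,18],[-1,0,0,0.06,0,0,23],[-1,0,0,0.06,0,0,28],[-1,0,0,0.06,0,0,32],[-1,0,0,0.06,0,0,34]]

```text
clock: 6.4
eef_pos: [488.5, 153.0, 50.5]
tcp_rot: [3.141, -0.003, 0.224]
contact_force: [-2.7, -1.5, 13.4]
opening: 0.154
```

apply_moves:
  targets:
    - [[-1,0,0,0.03,0,0,0],[-1,0,0,0.03,0,0,0]]

```text
clock: 6.6
eef_pos: [488.5, 152.9, 50.7]
tcp_rot: [3.141, -0.003, 0.224]
contact_force: [-1.0, -1.4, 11.7]
opening: 0.154
```

```bash
python3 - <<'E'
from h import *;from rig import r
import cv2
f=r.grab_frame("top");g=r.grab_frame("side")
np.savez("top3.npz",**f);np.savez("side3.npz",**g)
b=g["pixels"][235:320,250:335,::-1]
cv2.imwrite("pics/c3.png",np.clip(cv2.resize(b,(600,600),interpolation=cv2.INTER_CUBIC)*1.3,0,255).astype(np.uint8))
s=r.sense();go(s,[488.9,153.3,50],.227);print(s['wrist_torque'])
E
```

```text
shift cm [ 0.05 -0.03  0.07] turn [ 0.  -0.1 -0.2] yaw 0.224 F [-0.5 -0.6 12.7] pos [488.5 152.9  50.7] op 0.16 6.7
[-0.19994265  0.43636608  0.03451402]
```

View pics/c3.png

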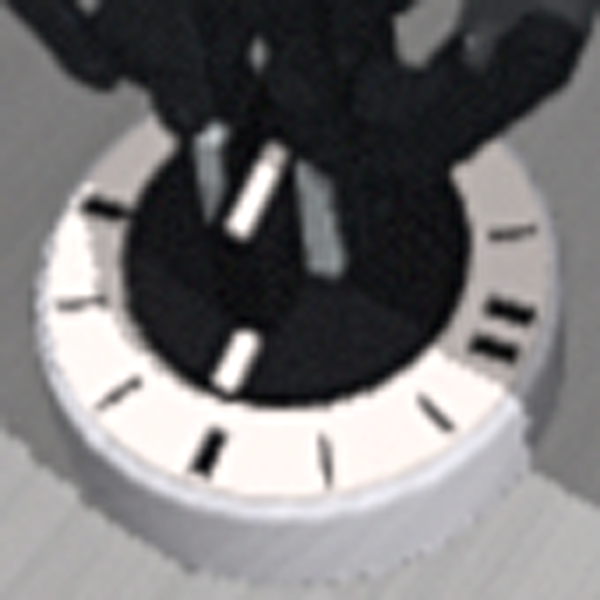

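The pointer at (238,362) lines up with the 15-minute bar at (208,453), and the zero mark at (500,330) hasn't moved. Now to measure the angle.

```bash
python3 - <<'E'
from h import *
S=np.load("side3.npz");k=85/600
s=np.array([[500,330],[208,453],[105,207],[238,362],[235,235],[272,150]])*k+[250,235]
z=np.array([0,0,1])
def pts(p):
    c=np.array([p[0],p[1],0]);d=rd(p[2]-p[3])
    return np.array([c+44.5*rd(p[2]-i*np.pi/2)+35*z for i in range(3)]+[c+29.6*d+p[4]*z,c+22.3*d+(p[4]+34)*z,c+2.4*d+(p[4]+34)*z])
q=least_squares(lambda p:(proj(S,pts(p))-s).ravel(),[488,153,3.37,1.57,45]);print(q.x.round(3),q.fun.reshape(-1,2).round(1).tolist())
E
```

```text
[488.889 152.999   3.361   1.544  44.925] [[0.1, 0.1], [-0.2, -0.1], [-0.4, 0.1], [-0.1, 0.1], [0.1, -0.2], [0.5, 0.1]]
```

apply_moves:
  targets:
    - [[-1,0,0,0.05,0,0,0.4],[-1,0,0,0.05,0,0,0.8],[-1,0,0,0.05,0,0,0.8],[-1,0,0,0.05,0,0,0.8],[-1,0,0,-0.1,0,0,0.8],[-1,0,0,-0.25,0,0,0.8]]

```text
clock: 7.3
eef_pos: [488.4, 152.9, 53.5]
tcp_rot: [3.141, -0.002, 0.211]
contact_force: [-1.0, -0.1, 5.9]
opening: 0.156
```

apply_moves:
  targets:
    - [[-0.3,0,0,0,0,0,0],[-0.3,0,0,-0.2,0,0,0],[0,0,0,-0.6,0,0,0],[0.2,0,0,-1,0,0,0],[0.3,0,0,-2,0,0,0],[0.3,0,0,-5,0,0,0],[0.3,0,0,-9,0,0,0],[0.3,0,0,-13,0,0,0]]

```text
clock: 8.1
eef_pos: [487.6, 152.7, 185.3]
tcp_rot: [3.141, -0.002, 0.211]
contact_force: [0.9, -0.4, 0.6]
opening: 0.653
```

```bash
python3 - <<'E'
from h import *;from rig import r
s=r.sense();go(s,[400,-50,260],.227)
E
```

```text
shift cm [-12.79  17.99  -7.49] turn [ 0.  -0.1 -0.9] yaw 0.211 F [ 0.9 -0.4  0.6] pos [487.6 152.7 185.3] op 0.65 8.1
```

Clear of the knob. I move aside to look from both cameras.

apply_moves:
  targets:
    - [[0.3,-12.8,18,-7.5,0,0,0],[0.3,-12.8,18,-7.5,0,0,0],[0.3,-12.8,18,-7.5,0,0,0],[0.3,-12.8,18,-7.5,0,0,0],[0.3,-12.8,18,-7.5,0,0,0],[0.3,-12.8,18,-7.5,0,0,0],[0.3,-12.8,18,-7.5,0,0,0]]

```text
clock: 8.8
eef_pos: [400.0, -50.5, 260.9]
tcp_rot: [3.141, -0.004, 0.208]
contact_force: [0.3, 0.2, 0.2]
opening: 0.656
```

```bash
python3 - <<'E'
from h import *;from rig import r
import cv2
f=r.grab_frame("top");g=r.grab_frame("side")
np.savez("top4.npz",**f);np.savez("side4.npz",**g)
a=f["pixels"][184:264,185:265,::-1];b=g["pixels"][235:320,250:335,::-1]
z=lambda i:cv2.resize(i,(400,400),interpolation=cv2.INTER_CUBIC)
cv2.imwrite("pics/c4.png",np.clip(np.hstack([z(a),z(b)])*1.3,0,255).astype(np.uint8))
E
```

```text
(no output)
```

View pics/c4.png

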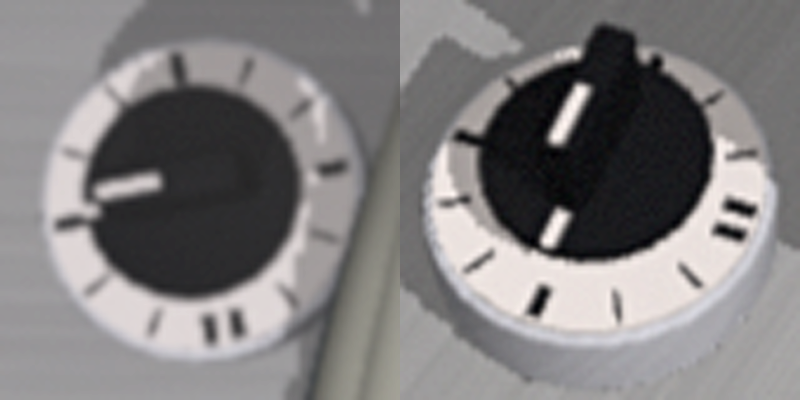

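The pointer is up at the 15 mark in both views: top skirt tip (93,211) against mark (70,222), side (556,229) against mark (540,302). Zero and the other marks are where they were. I fit the final pose.

```bash
python3 - <<'E'
from h import *
T=np.load("top4.npz");S=np.load("side4.npz");z=np.array([0,0,1])
t=np.array([[222,327],[70,222],[178,68],[332,167],[161,181],[97,193]])/5+[185,184]
s=np.array([[335,220],[140,302],[67,138],[156,229],[182,88],[157,140]])*85/400+[250,235]
def pts(p,side):
    c=np.array([p[0],p[1],0]);d=rd(p[2]-p[3])
    M=[c+44.5*rd(p[2]-i*np.pi/2)+35*z for i in range(4)];B=[c+2.4*d+85*z,c+22.3*d+85*z]
    return np.array(M[:3]+[c+29.6*d+51*z]+B if side else M+B)
for w in((1,1),(1,0),(0,1)):
    q=least_squares(lambda p:np.r_[w[0]*(proj(T,pts(p,0))-t).ravel(),w[1]*(proj(S,pts(p,1))-s).ravel()],[488,153,3.37,1.57]);print(q.x.round(3),abs(q.fun).max().round(1))
A,B=np.load("top0.npz")["pixels"].astype(int),T["pixels"].astype(int)
print(abs(A-B)[205:275,385:465].mean())
E
```

```text
[488.036 152.66    3.364   1.574] 0.8
[487.31  152.569   3.365   1.574] 0.5
[488.872 152.664   3.368   1.558] 0.5
36.72744047619047
```

```bash
python3 -c "
from rig import r
print(r.sense()['contact_force'],r.sign_off())"
```

```text
the job is handed in; nothing more can be done
[-0.13970865  0.47756351  0.96926856] None
```

The round timer is set to 15 minutes and the job is handed in. I gripped the bar knob, pressed it with about 12–13 N, turned it about 70° clockwise while pressing, let go and moved the arm clear. That took about 9 s of the 38 s allowed.

**Final knob angle:** 1.574 rad from both cameras together, against the target of 1.571. The top camera alone gave 1.574 and the side camera alone 1.558, a difference within reading error.

**Case:** its centre moved at most about 0.8 mm between the first and last fits, and its facing changed by less than 0.01 rad, so it stayed in place.

**Square timer:** the arm kept well clear of it. My one check, comparing its picture before and after, was inconclusive: the images differed a lot there, most likely from the arm and its shadow over that patch, and I did not look further.

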